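Snug the pipe vice on the pipe with the old tap

TASK

The pipe with the brass tap lies loose in one of the two pipe vices on the kitchen counter. Turn that vice's crank clockwise, seen from above, until its jaw meets the pipe, then snug it an eighth to a quarter of a turn more so that the pipe is held firmly but not overtightened, and let go of the crank. Leave the other vice, with the plain pipe, as it is.

Things in the scene. Friction and masses are not known exactly. Their poses are not given: they have to be found in the camera images.
- vice_knob (a point): Mid-height of the upright grip (cylinder 22 mm across, 45 mm tall, spins on its pin) of the crank to turn; stays 184.5 mm above the counter, circles the screw axis at 75 mm radius. Crank arm top is 24.5 mm below; nothing else of the vice is higher. Turns freely at about 9 N, clockwise from above lowers the jaw 5 mm per rad; once it presses, 4 N more per rad. Stays where it is left.
- vice_jaw: Moving jaw of that vice: dark steel block 44 x 30 x 14 mm under the bridge. Origin: centre of its underside, on the screw's upright axis; z up. Starts 5 to 12 mm above the pipe; meets it with the origin 77 mm above the counter and stops there: a spring behind it takes up further turning, pressing 60 N more per rad of crank. The grey vice is bolted down: base 110 x 130, 140 mm high.
- pipe: The work: steel pipe 34 mm in diameter, 200 mm long, about 0.65 kg, with a brass tap (80 mm long, T-handle up, spout down) on one end. Lies loose in the V of the vice, its axis 60 mm above the counter. Origin: on the axis, at the middle of the 200 mm; x along the pipe towards the tap, z up.
- spare_knob (a point): Middle of the same kind of crank grip on the other, identical vice, which holds a plain pipe without a tap; to be left alone. Also 184.5 mm above the counter. The two vices' screws stand at least 280 mm apart.

How it is judged:
By the outcome, as a careful person would: the job done as asked, in the order asked, and still so for the second after the job is handed in, with the robot touching nothing.
It also fails if it takes over 38 s, if anything falls off the work surface, if the arm or the gripper's body presses on something with over 40 N, if the wrist force passes 120 N, or if a joint passes its speed limit or range.

ROBOT

A 6-joint arm with a two-finger parallel gripper is mounted at the origin on the work surface. World frame = base frame: x ahead of the robot, y to its left, z up, the work surface at z = 0. Lengths are in m, angles in rad, forces in N, time in s.
With the tool pointing down it reaches from about 0.275 to 1 m from the base axis. Payload 8.4 kg.
Tool frame: the origin (TCP) lies midway between the tips of the shut fingers; the grasp point (between the pads) lies 19 mm behind it (ctrl.grip_depth is the distance from the TCP to the grasp point, in m); z points along the fingers, y is the line along which they close (so a half turn about z gives the same grasp; the last joint's range is limited). The gripper opens to 85 mm and grips with 20 to 120 N. Pads are 22 mm wide; open, the fingers measure 114 mm over their backs; the gripper's body (76 mm by 85 mm) begins 54 mm behind the grasp point. The pads swing forward as they close: fully open they stand 13 mm farther back than shut.
Start: joints at [-1.33, 0.353, 1.633, -0, 1.155, -0.002], TCP at [0.15, -0.607, 0.231] pointing down, gripper open.
Joint ranges: [-2.63, 2.63], [-0.92, 2.1], [0.06, 2.66], [-1.3, 4.44], [0, 2.69], [-3.02, 3.02]. Speed limits (rad/s): [2.22, 2.22, 2.79, 3.14, 3.14, 3.14].

INTERFACE

Orientations are given as a rotation vector (axis times angle).
In Python, from plant import ctrl, viewer, job gives the robot as it stands. The module is installed in compiled form; this text tells all that it offers.
- The arm moves only by the tool apply_moves, never from a script. Its argument "moves" is a list that holds one entry, the list of rows, each a list of 7 numbers: the opening, from -1 (shut) to 1 (fully open), then the shift along the world's x, y, z in mm, then the turn, a rotation vector about the world's x, y, z in degrees. A call has 1 to 12 rows; each row shifts and turns the commanded pose from where the row before left it; what a row does not reach is not made up. A row lasts 1/10 s, in which the tool goes at most 50 mm and 8.59 degrees, less where a joint would pass 70% of its speed; a pose out of reach is approached as far as the arm can. A call with a gripper value outside its range is refused whole. The fingers move at their own pace and stop on an object; the grip force is fixed at half the most. Time passes only in rows, so rows that do not move let the fingers close. It gives the time, the measured TCP pose, the force, the opening and the grip force at its end, in the units of the state.
- ctrl.get_state(): the state, without advancing time (a new reading comes with each control period).
- viewer.grab_frame(name): name is "scene" or "top" or "wrist"; returns a dict with "img" (400x640x3 uint8, red, green, blue), "z_map" (400x640 float32, m along the optical axis (not along the pixel's ray), 0 where there is no reading), "fx", "fy", "cx", "cy" (pixels), "view" (4x4, takes a point from world to camera coordinates). Camera axes: x right, y down, z forward; pixel columns grow to the right and rows downward; lengths in m; the calibration is good to about 2 mm. A picture is of the moment at which its call begins.
- job.job_done(): hands the job in; it is judged then, once.
Trained networks look in the newest picture that a camera, given by its name, has taken for a name from the list of things; names that differ only in an ending like _2 or _b are one class to them, and where a whole thing is asked for, a point or a joint stands for the part that bears it (a point fixed in the world has none). Each returns a list of dicts, best first, with "conf" (0 to 1); they miss things now and then, are a little off and sometimes report something else, mostly with a low value. They report only what shows in the picture. A call takes as long as a camera call.
- viewer.recognise(camera, thing): "point" ([x, y, z] in m, in world coordinates, good to about 4 mm: the middle of the surface that is visible of it).
- viewer.masks_of(camera, thing): "pixels" (400x640 bool, what is visible of it).
The state is a dict: "time": time; "q": joint angles; "joint_velocities": joint speeds; "joint_torque": joint torques, N m; "tool_pos": TCP position; "tcp_rot": TCP orientation; "ft_force": force on the tool from outside, world axes, zero at the start; "wrist_torque": the same for the moment, N m; "grip_width": finger opening in m; "gripper_force": force on a finger pad.
Only numpy, scipy, OpenCV 4.12 (cv2) and the standard library are available. Lean on these libraries where they do the work, as an engineer would, in place of code of your own. Each camera call takes 0.05 s, during which the arm holds its last target. There are 200 camera calls.

## Working session

There is one attempt and no reset: what is moved stays moved. The work goes in short steps, Python scripts to look and compute and a tool call to move; the robot and the scene stay as the last step left them, time stands still between calls to the robot, and variables do not carry over. Pictures are saved under pics/ and viewed, at most 10 in all, crops included, and the job is handed in when it is done.

Besides the shell and the picture viewer there is one more tool, called after "Emit:" by a JSON object that holds its "name" and its "arguments". apply_moves: Moves the arm, as the interface text tells. Its arguments: {"type":"object","properties":{"moves":{"type":"array"}},"required":["moves"]}

```bash
mkdir -p pics; python3 - <<'E'
from plant import ctrl, viewer
import cv2, numpy as np
for c in ("scene","top"):
    f=viewer.grab_frame(c); cv2.imwrite(f"pics/{c}0.png",f["img"][:,:,::-1])
    for t in ("vice_knob","vice_jaw","pipe","spare_knob"):
        print(c,t,[(np.round(d["point"],4).tolist(),round(d["conf"],2)) for d in viewer.recognise(c,t)][:4])
s=ctrl.get_state(); print(s["time"],s["tool_pos"],s["tcp_rot"],s["grip_width"])
E
```

```text
scene vice_knob [([0.5161, -0.1026, 0.191], 0.68)]
scene vice_jaw [([0.5434, -0.1711, 0.1007], 0.72)]
scene pipe [([0.6293, -0.1533, 0.0703], 0.84)]
scene spare_knob [([0.4891, 0.271, 0.1927], 0.53)]
top vice_knob [([0.5, -0.108, 0.2087], 0.55)]
top vice_jaw []
top pipe [([0.5507, -0.1748, 0.0766], 0.87), ([0.5009, -0.1099, 0.2092], 0.72)]
top spare_knob [([0.4752, 0.2626, 0.2102], 0.78)]
0.5 [ 0.15025517 -0.60661672  0.23122941] [-3.11833122e+00 -3.80531182e-01  2.97334851e-05] 0.08547591333688133
```

View pics/scene0.png

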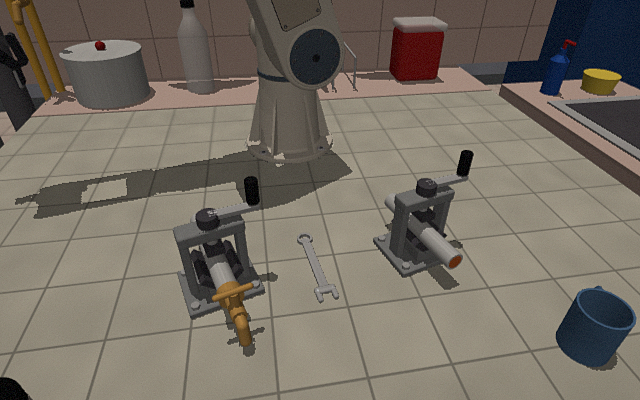

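View pics/top0.png

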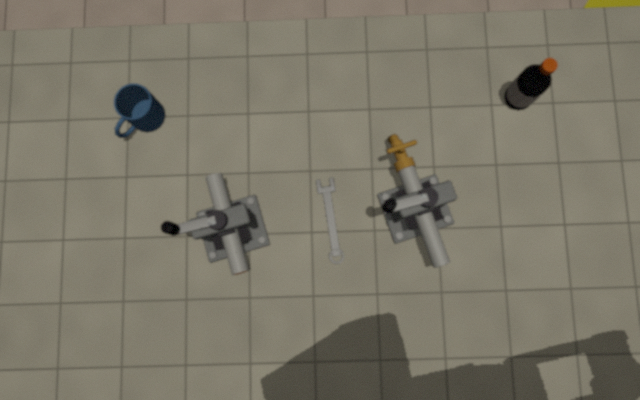

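The tapped pipe is in the vice at y≈-0.17 (scene px 215,260; top px 415,205). Its crank grip is at scene px (252,190) and top px (390,205). Next I'll measure the grip and the screw axis from the depth maps.

```bash
cat > h.py <<'E'
import numpy as np, cv2
from plant import ctrl, viewer
def cloud(f):
    z=f["z_map"]; v,u=np.nonzero(z>0); d=z[v,u]
    P=np.c_[(u-f["cx"])/f["fx"]*d,(v-f["cy"])/f["fy"]*d,d,np.ones(len(d))]
    return (P@np.linalg.inv(f["view"]).T)[:,:3],f["img"][v,u].astype(int)
E
python3 - <<'E'
from h import *
for c in ("scene","top"):
    f=viewer.grab_frame(c); P,C=cloud(f)
    print(c,"cam",np.linalg.inv(f["view"])[:3,3].round(3))
    near=np.hypot(P[:,0]-.53,P[:,1]+.15)<.2
    k=near&(P[:,2]>.17)&(P[:,2]<.23)
    print("grip n",k.sum(),P[k].mean(0).round(4),"min",P[k].min(0).round(4),"max",P[k].max(0).round(4))
    t=k&(P[:,2]>.203); print("top face",t.sum(),P[t].mean(0).round(4))
    for a,b in((.138,.146),(.146,.152),(.152,.157),(.157,.165)):
        m=near&(P[:,2]>a)&(P[:,2]<b); 
        if m.sum():
            lo,hi=P[m].min(0),P[m].max(0); print(a,m.sum(),P[m].mean(0).round(4),lo.round(4),hi.round(4),cv2.minAreaRect((P[m,:2]*1000).astype(np.float32)),C[m].mean(0).round())
    p=near&(P[:,2]>.06)&(P[:,2]<.082)
    print("pipe",p.sum(),cv2.fitLine((P[p,:2]).astype(np.float32),cv2.DIST_HUBER,0,.01,.01).ravel())
    b=near&(P[:,2]>.004)&(P[:,2]<.03); print("base",cv2.minAreaRect((P[b,:2]*1000).astype(np.float32)))
    np.savez(f"{c}.npz",P=P[near],C=C[near])
E
```

```text
scene cam [ 1.046 -0.091  0.553]
grip n 336 [ 0.5127 -0.107   0.193 ] min [ 0.4968 -0.1177  0.1701] max [ 0.5186 -0.0966  0.2087]
top face 104 [ 0.5087 -0.107   0.2065]
0.138 697 [ 0.5324 -0.1862  0.1404] [ 0.5067 -0.2346  0.138 ] [ 0.5565 -0.1255  0.146 ] ((525.29248046875, -179.90252685546875), (38.70155334472656, 106.4002914428711), 17.124073028564453) [87. 86. 84.]
0.146 96 [ 0.5344 -0.1694  0.1495] [ 0.5128 -0.197   0.146 ] [ 0.5423 -0.1033  0.152 ] ((529.3978881835938, -148.69192504882812), (16.70380401611328, 95.16284942626953), 10.093403816223145) [39. 36. 37.]
0.152 157 [ 0.5264 -0.1464  0.1547] [ 0.5128 -0.1962  0.152 ] [ 0.5421 -0.098   0.157 ] ((528.396240234375, -145.92857360839844), (15.000885009765625, 100.01891326904297), 10.915109634399414) [60. 58. 57.]
0.157 561 [ 0.5208 -0.157   0.1601] [ 0.5006 -0.1976  0.157 ] [ 0.5424 -0.0976  0.1649] ((513.7251586914062, -149.01083374023438), (34.839332580566406, 101.14606475830078), 19.812395095825195) [95. 91. 90.]
pipe 1864 [ 0.9500024   0.31224272  0.56489456 -0.17299986]
base ((568.435302734375, -147.03744506835938), (213
[... 501 characters left out ...]
1227  0.1517] ((507.80126953125, -155.55078125), (7.017313480377197, 66.56690216064453), 5.012381553649902) [62. 61. 59.]
0.152 41 [ 0.5149 -0.1581  0.1556] [ 0.4975 -0.1975  0.1522] [ 0.5417 -0.0996  0.157 ] ((520.1592407226562, -148.20375061035156), (33.72734069824219, 99.08554077148438), 7.948116779327393) [80. 78. 76.]
0.157 543 [ 0.5199 -0.1644  0.1601] [ 0.4972 -0.1991  0.1571] [ 0.5415 -0.0992  0.1643] ((512.6539916992188, -150.90065002441406), (35.215755462646484, 101.04190063476562), 20.982927322387695) [102. 100.  97.]
pipe 1964 [ 0.9560736   0.29312676  0.5187398  -0.18143071]
base ((531.463623046875, -149.2751007080078), (388.48345947265625, 397.1639404296875), 7.835755348205566)
```

```bash
cat >> h.py <<'E'
AX=np.array([.525,-.181])
def jaw(f,show=None):
    "heights on the jaw's front face / the pipe top beneath it, in the scene picture"
    P=np.full(f["z_map"].shape+(3,),np.nan); p,_=cloud(f); P[f["z_map"]>0]=p
    m=viewer.masks_of("scene","vice_jaw")
    if not m: print("no jaw"); return
    M=m[0]["pixels"]; q=P[M]; d=q[:,:2]-AX; u=np.array([.955,.297]); w=np.array([-.297,.955])
    a=d@u; l=d@w; print("conf",m[0]["conf"],"n",M.sum(),"z pct",np.nanpercentile(q[:,2],[1,5,25,50,75,95,99]).round(4))
    for lo in np.arange(-.028,.028,.008):
        k=(l>=lo)&(l<lo+.008); 
        if k.sum(): print("lat %.3f n %d along %s z %.4f..%.4f"%(lo,k.sum(),np.nanpercentile(a[k],[10,50,90]).round(3),q[k,2].min(),q[k,2].max()))
    D=P[...,:2]-AX; A=D@u; L=D@w; k=(abs(L)<.003)&(A>.03)&(A<.1)&(P[...,2]>.05)&(P[...,2]<.1); print("pipe top",np.nanmedian(P[k][:,2]).round(4))
    return M
E
python3 - <<'E'
from h import *
f=viewer.grab_frame("scene"); M=jaw(f)
c=f["img"][150:330,150:300].copy(); e=c.copy(); e[M[150:330,150:300]]=[255,0,0]
cv2.imwrite("pics/jaw.png",cv2.resize(np.hstack([c,e]),None,fx=2.6,fy=2.6,interpolation=cv2.INTER_CUBIC)[:,:,::-1])
E
```

```text
conf 0.49 n 259 z pct [0.091  0.0921 0.0981 0.1022 0.1032 0.1044 0.1052]
lat -0.020 n 23 along [0.001 0.01  0.02 ] z 0.0910..0.1041
lat -0.012 n 74 along [0.002 0.017 0.021] z 0.0906..0.1047
lat -0.004 n 63 along [0.008 0.019 0.022] z 0.0913..0.1056
lat 0.004 n 67 along [0.006 0.019 0.022] z 0.0910..0.1052
lat 0.012 n 32 along [0.003 0.015 0.021] z 0.0921..0.1045
pipe top 0.0774
```

View pics/jaw.png

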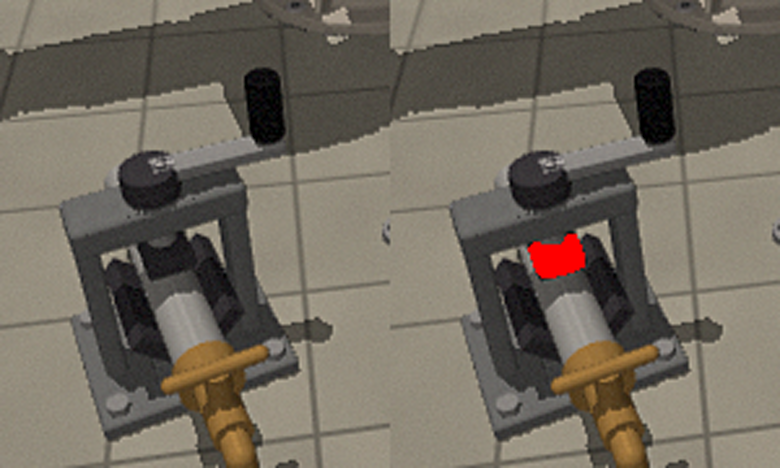

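The jaw (scene px ≈214,250) has its underside about 12 mm above the pipe top, so contact should come after about 2.4 rad. Moving above the grip now.

Emit:
{"name": "apply_moves", "arguments": {"moves": [[[1,25,35,0,0,0,0],[1,26,36,0,0,0,0],[1,26,36,0,0,0,0],[1,26,36,0,0,0,0],[1,26,36,0,0,0,0],[1,26,36,0,0,0,0],[1,26,36,0,0,0,0],[1,26,36,0,0,0,0],[1,26,36,0,0,0,0],[1,26,36,0,0,0,0],[1,26,36,0,0,0,0],[1,26,36,0,0,0,0]]]}}

```text
time: 1.9
tool_pos: [0.4622, -0.1741, 0.2316]
tcp_rot: [3.118, 0.38, 0.001]
ft_force: [0.3, -0.7, -0.2]
grip_width: 0.0852
gripper_force: 0.0
```

Emit:
{"name": "apply_moves", "arguments": {"moves": [[[1,26,36,0,0,0,0],[1,20,32,0,0,0,0],[1,0,0,0,0,0,0],[1,0,0,0,0,0,0]]]}}

```text
time: 2.3
tool_pos: [0.5073, -0.1071, 0.2312]
tcp_rot: [3.118, 0.384, -0.001]
ft_force: [-0.5, -0.3, -0.9]
grip_width: 0.0856
gripper_force: 0.0
```

```bash
python3 - <<'E'
from h import *
f=viewer.grab_frame("wrist"); cv2.imwrite("pics/wrist0.png",f["img"][:,:,::-1])
P,C=cloud(f); k=(P[:,2]>.203)&(P[:,2]<.213)&(np.hypot(P[:,0]-.507,P[:,1]+.108)<.03)
print("knob wrist",k.sum(),P[k].mean(0) if k.any() else "",P[k].min(0) if k.any() else "",P[k].max(0) if k.any() else "")
f=viewer.grab_frame("scene"); P,C=cloud(f)
f=viewer.grab_frame("top"); Q,_=cloud(f); P=Q
b=(P[:,2]>.1)&(P[:,0]>.55)&(P[:,1]<-.25)&(P[:,1]>-.6); print("bottle",P[b].min(0),P[b].max(0))
s=ctrl.get_state(); print(s["time"],s["tool_pos"],s["tcp_rot"],s["ft_force"],s["q"])
E
```

```text
knob wrist 1317 [ 0.50761642 -0.10880438  0.20596165] [ 0.49677415 -0.11973511  0.20300319] [ 0.51744456 -0.09843503  0.20809635]
bottle [ 0.72640649 -0.4399252   0.10007653] [ 0.78566983 -0.38245864  0.17385451]
2.45 [ 0.50663272 -0.10850539  0.23123613] [ 3.11853932e+00  3.78878882e-01 -6.59275141e-04] [0.50529673 0.18499373 0.07573138] [-2.13710050e-01  1.86871888e-01  1.85937840e+00 -2.84719409e-04
  1.09569873e+00  1.11541677e+00]
```

The wrist depth puts the grip at (0.507, -0.109), so the tool is aligned. Descend and close.

Emit:
{"name": "apply_moves", "arguments": {"moves": [[[1,0,0,-20,0,0,0],[1,0,0,-22,0,0,0],[1,0,0,-20,0,0,0],[-1,0,0,0,0,0,0],[-1,0,0,0,0,0,0],[-1,0,0,0,0,0,0],[-1,0,0,0,0,0,0],[-1,0,0,0,0,0,0],[-1,0,0,0,0,0,0]]]}}

```text
time: 3.35
tool_pos: [0.5078, -0.1076, 0.1705]
tcp_rot: [3.118, 0.38, 0.002]
ft_force: [-1.0, 1.8, 6.7]
grip_width: 0.0205
gripper_force: 58.3
```

```bash
python3 -c "
import numpy as np
t=np.radians(104-5*np.arange(0,43)); p=75*np.c_[np.cos(t),np.sin(t)]; d=np.diff(np.round(p),axis=0)
for i,r in enumerate(d): print(i+1,104-5*(i+1),r.astype(int).tolist(),end='; ')"
```

```text
1 99 [6, 1]; 2 94 [7, 1]; 3 89 [6, 0]; 4 84 [7, 0]; 5 79 [6, -1]; 6 74 [7, -2]; 7 69 [6, -2]; 8 64 [6, -3]; 9 59 [6, -3]; 10 54 [5, -3]; 11 49 [5, -4]; 12 44 [5, -5]; 13 39 [4, -5]; 14 34 [4, -5]; 15 29 [4, -6]; 16 24 [3, -5]; 17 19 [2, -7]; 18 14 [2, -6]; 19 9 [1, -6]; 20 4 [1, -7]; 21 -1 [0, -6]; 22 -6 [0, -7]; 23 -11 [-1, -6]; 24 -16 [-2, -7]; 25 -21 [-2, -6]; 26 -26 [-3, -6]; 27 -31 [-3, -6]; 28 -36 [-3, -5]; 29 -41 [-4, -5]; 30 -46 [-5, -5]; 31 -51 [-5, -4]; 32 -56 [-5, -4]; 33 -61 [-6, -4]; 34 -66 [-5, -3]; 35 -71 [-7, -2]; 36 -76 [-6, -2]; 37 -81 [-6, -1]; 38 -86 [-7, -1]; 39 -91 [-6, 0]; 40 -96 [-7, 0]; 41 -101 [-6, 1]; 42 -106 [-7, 2];
```

Emit:
{"name": "apply_moves", "arguments": {"moves": [[[-1,6,1,0,0,0,0],[-1,7,1,0,0,0,0],[-1,6,0,0,0,0,0],[-1,7,0,0,0,0,0],[-1,6,-1,0,0,0,0],[-1,7,-2,0,0,0,0]]]}}

```text
time: 3.95
tool_pos: [0.5452, -0.1082, 0.1704]
tcp_rot: [-3.117, -0.381, 0.003]
ft_force: [-8.9, 2.9, 10.3]
grip_width: 0.0205
gripper_force: 58.8
```

Emit:
{"name": "apply_moves", "arguments": {"moves": [[[-1,6,-2,0,0,0,0],[-1,6,-3,0,0,0,0],[-1,6,-3,0,0,0,0],[-1,5,-3,0,0,0,0],[-1,5,-4,0,0,0,0],[-1,5,-5,0,0,0,0],[-1,0,0,0,0,0,0]]]}}

```text
time: 4.65
tool_pos: [0.5794, -0.1285, 0.1704]
tcp_rot: [-3.118, -0.38, 0.0]
ft_force: [-3.4, 1.6, 7.3]
grip_width: 0.0206
gripper_force: 58.7
```

```bash
python3 - <<'E'
from h import *
f=viewer.grab_frame("scene"); cv2.imwrite("pics/scene1.png",f["img"][:,:,::-1]); jaw(f)
s=ctrl.get_state(); d=s["tool_pos"][:2]-AX; print(s["time"],np.degrees(np.arctan2(d[1],d[0])),np.hypot(*d),s["ft_force"])
E
```

```text
conf 0.65 n 283 z pct [0.0706 0.0855 0.0922 0.0971 0.098  0.0988 0.0996]
lat -0.020 n 39 along [-0.018  0.004  0.02 ] z 0.0695..0.1213
lat -0.012 n 81 along [-0.003  0.016  0.021] z 0.0709..0.0999
lat -0.004 n 59 along [0.011 0.02  0.021] z 0.0769..0.0991
lat 0.004 n 64 along [0.005 0.019 0.022] z 0.0841..0.0995
lat 0.012 n 38 along [-0.003  0.013  0.021] z 0.0879..0.1000
pipe top 0.0779
4.75 44.02883136312888 0.07559375889560689 [-2.69287314  1.6433953   6.08337996]
```

View pics/scene1.png

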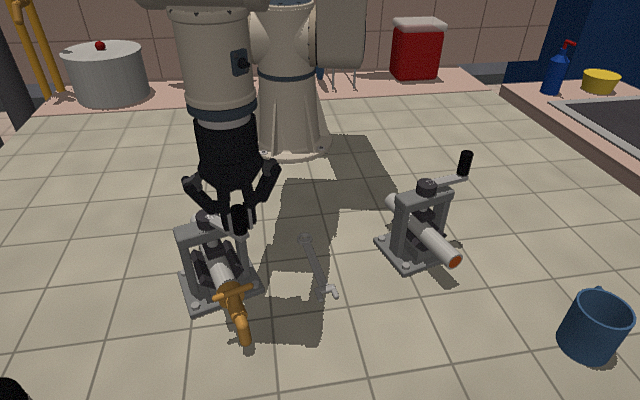

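The fingers hold the grip (px 238,220), and the crank has turned 60°. The jaw has come down 5.2 mm as expected, and the other vice is untouched. Carry on.

Emit:
{"name": "apply_moves", "arguments": {"moves": [[[-1,4,-5,0,0,0,0],[-1,4,-5,0,0,0,0],[-1,4,-6,0,0,0,0],[-1,3,-5,0,0,0,0],[-1,2,-7,0,0,0,0],[-1,2,-6,0,0,0,0]]]}}

```text
time: 5.35
tool_pos: [0.5979, -0.1614, 0.1704]
tcp_rot: [-3.116, -0.38, 0.001]
ft_force: [-5.7, 8.5, 8.8]
grip_width: 0.0204
gripper_force: 58.7
```

Emit:
{"name": "apply_moves", "arguments": {"moves": [[[-1,1,-6,0,0,0,0],[-1,1,-7,0,0,0,0],[-1,0,-6,0,0,0,0],[-1,0,-7,0,0,0,0],[-1,0,0,0,0,0,0]]]}}

```text
time: 5.85
tool_pos: [0.6, -0.1881, 0.1704]
tcp_rot: [-3.117, -0.38, 0.0]
ft_force: [-4.6, 4.7, 7.5]
grip_width: 0.021
gripper_force: 58.7
```

```bash
cat > m.py <<'E'
from h import *
f=viewer.grab_frame("scene"); jaw(f)
s=ctrl.get_state(); d=s["tool_pos"][:2]-AX; print(s["time"],s["tool_pos"],np.degrees(np.arctan2(d[1],d[0])),np.hypot(*d),s["ft_force"])
E
python3 m.py
```

```text
conf 0.59 n 247 z pct [0.0812 0.0829 0.0888 0.0928 0.0938 0.0948 0.0954]
lat -0.020 n 14 along [0.01  0.017 0.02 ] z 0.0823..0.0948
lat -0.012 n 68 along [0.006 0.018 0.021] z 0.0800..0.0955
lat -0.004 n 55 along [0.011 0.019 0.021] z 0.0808..0.0956
lat 0.004 n 67 along [0.004 0.018 0.022] z 0.0820..0.0961
lat 0.012 n 42 along [-0.008  0.012  0.021] z 0.0824..0.0954
pipe top 0.0774
5.95 [ 0.60000441 -0.18804472  0.17041128] -5.365711604776764 0.07533451338106278 [-4.32096615  3.29765837  6.97132637]
```

Emit:
{"name": "apply_moves", "arguments": {"moves": [[[-1,-1,-6,0,0,0,0],[-1,-2,-7,0,0,0,0],[-1,-2,-6,0,0,0,0],[-1,-3,-6,0,0,0,0]]]}}

```text
time: 6.35
tool_pos: [0.5933, -0.2122, 0.1705]
tcp_rot: [-3.117, -0.38, -0.004]
ft_force: [2.5, 8.3, 4.0]
grip_width: 0.0205
gripper_force: 58.6
```

Emit:
{"name": "apply_moves", "arguments": {"moves": [[[-1,-3,-6,0,0,0,0],[-1,-3,-5,0,0,0,0],[-1,-4,-5,0,0,0,0],[-1,-5,-5,0,0,0,0]]]}}

```text
time: 6.75
tool_pos: [0.5788, -0.2332, 0.1705]
tcp_rot: [-3.117, -0.38, -0.006]
ft_force: [4.9, 9.2, 3.3]
grip_width: 0.0205
gripper_force: 58.6
```

```bash
python3 m.py; python3 m.py | grep pct
```

```text
conf 0.87 n 320 z pct [0.0575 0.0784 0.0859 0.0907 0.0914 0.0927 0.0954]
lat -0.020 n 37 along [-0.02   0.001  0.018] z 0.0688..0.1199
lat -0.012 n 95 along [-0.009  0.013  0.021] z 0.0791..0.0978
lat -0.004 n 61 along [0.009 0.02  0.022] z 0.0776..0.0931
lat 0.004 n 73 along [0.004 0.018 0.021] z 0.0771..0.0963
lat 0.012 n 45 along [-0.009  0.01   0.02 ] z 0.0784..0.0924
lat 0.020 n 8 along [-0.04  -0.032 -0.023] z 0.0572..0.0583
pipe top 0.0776
6.85 [ 0.57809322 -0.23391481  0.17053501] -44.90357290353414 0.07495910233499191 [1.05834117 6.09115227 3.37737586]
conf 0.81 n 241 z pct [0.0796 0.0822 0.0874 0.0906 0.0914 0.0923 0.0928]
```

The jaw has stopped on the pipe, with its underside level with the pipe top. Fitting the three heights puts contact at a crank angle of about -32°. I'll aim for about -98°.

Emit:
{"name": "apply_moves", "arguments": {"moves": [[[-1,-5,-4,0,0,0,0],[-1,-5,-4,0,0,0,0],[-1,-6,-4,0,0,0,0],[-1,-5,-3,0,0,0,0],[-1,-7,-2,0,0,0,0],[-1,-6,-2,0,0,0,0]]]}}

```text
time: 7.55
tool_pos: [0.5459, -0.2527, 0.1706]
tcp_rot: [-3.118, -0.38, -0.009]
ft_force: [9.3, 7.9, -1.2]
grip_width: 0.0207
gripper_force: 58.6
```

Emit:
{"name": "apply_moves", "arguments": {"moves": [[[-1,-6,-1,0,0,0,0],[-1,-7,-1,0,0,0,0],[-1,-6,0,0,0,0,0],[-1,-7,0,0,0,0,0],[-1,-3,0,0,0,0,0],[-1,0,0,0,0,0,0]]]}}

```text
time: 8.15
tool_pos: [0.5172, -0.2552, 0.1706]
tcp_rot: [3.118, 0.38, 0.01]
ft_force: [10.6, 5.0, -1.9]
grip_width: 0.0207
gripper_force: 58.8
```

```bash
python3 m.py
```

```text
conf 0.87 n 285 z pct [0.0781 0.0799 0.0856 0.09   0.091  0.0919 0.0924]
lat -0.020 n 34 along [-0.013  0.005  0.02 ] z 0.0800..0.0916
lat -0.012 n 89 along [-0.01   0.013  0.021] z 0.0783..0.0930
lat -0.004 n 58 along [0.01  0.02  0.021] z 0.0774..0.0923
lat 0.004 n 65 along [0.007 0.019 0.021] z 0.0748..0.0923
lat 0.012 n 39 along [-0.004  0.013  0.021] z 0.0795..0.0924
pipe top 0.0778
8.25 [ 0.51723167 -0.25525064  0.1706186 ] -95.97273430678966 0.07465590499944764 [ 9.75105863  5.5854199  -1.13740789]
```

The crank is about 63° past contact, which is inside the 45–90° window. Release and lift.

Emit:
{"name": "apply_moves", "arguments": {"moves": [[[1,0,0,0,0,0,0],[1,0,0,0,0,0,0],[1,0,0,0,0,0,0],[1,0,0,0,0,0,0],[1,0,0,0,0,0,0],[1,0,0,20,0,0,0],[1,0,0,30,0,0,0],[1,0,0,30,0,0,0],[1,-35,0,20,0,0,0],[1,-35,0,0,0,0,0],[1,-35,0,0,0,0,0],[1,0,0,0,0,0,0]]]}}

```text
time: 9.45
tool_pos: [0.4057, -0.2552, 0.2693]
tcp_rot: [-3.118, -0.378, 0.003]
ft_force: [0.1, 0.1, 0.3]
grip_width: 0.0855
gripper_force: 0.0
```

```bash
python3 m.py; python3 - <<'E'
from h import *
f=viewer.grab_frame("scene"); cv2.imwrite("pics/scene2.png",f["img"][:,:,::-1])
for c in ("scene","wrist"):
    f=viewer.grab_frame(c); P,C=cloud(f); k=(P[:,2]>.2025)&(P[:,2]<.212)&(np.hypot(*(P[:,:2]-AX).T)<.11)&(np.hypot(P[:,0]-.517,P[:,1]+.255)<.03)
    if k.any(): p=(P[k].min(0)+P[k].max(0))/2; print(c,k.sum(),p,np.degrees(np.arctan2(*(p[:2]-AX)[::-1])))
E
```

```text
conf 0.54 n 231 z pct [0.0803 0.0818 0.0878 0.0902 0.091  0.0921 0.0924]
lat -0.020 n 19 along [-0.006  0.01   0.02 ] z 0.0833..0.0917
lat -0.012 n 79 along [-0.005  0.014  0.021] z 0.0803..0.0929
lat -0.004 n 49 along [0.01  0.019 0.021] z 0.0799..0.0928
lat 0.004 n 57 along [0.007 0.019 0.021] z 0.0783..0.0922
lat 0.012 n 26 along [0.001 0.015 0.021] z 0.0814..0.0924
pipe top 0.0774
9.55 [ 0.4091722  -0.25593396  0.26971681] -147.09944263711546 0.13795353645210956 [ 0.65760167 -0.37794968 -0.20952143]
scene 125 [ 0.51676508 -0.25453829  0.20557825] -96.38944362714967
wrist 1394 [ 0.51627037 -0.25656678  0.20546258] -96.58971338977103
```

View pics/scene2.png

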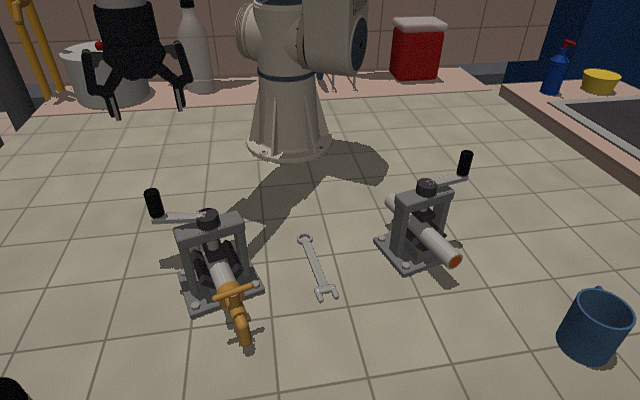

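The crank grip stands at px (152,203), about -96.5°, so roughly 64° past contact. The jaw sits on the pipe (px 215,255), the gripper is clear, and the spare vice is unchanged.

```bash
python3 -c "
from plant import job; print(job.job_done())"
```

```text
the job is handed in; nothing more can be done
None
```

I closed the vice on the tapped pipe, snugged it about 64° (just over a sixth of a turn) past contact, let go of the crank, left the other vice untouched, and handed the job in at about 10 s; no verdict was returned.

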